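# Clamp the sprung drip arm of a pour-over stand at its mug mark and keep hold

## Robot

A 6-joint arm with a two-finger parallel gripper is mounted at the origin on a cart in front of the work surface, level with it; the furniture and walls round the work are solid. World frame = base frame: x ahead of the robot, y to its left, z up, the work surface at z = 0. Lengths are in m, angles in degrees, forces in N, time in s.
With the tool pointing down it reaches from about 0.4 to 0.825 m from the base axis. Payload 7 kg.
Tool frame: the origin (TCP) lies on the mounting face of the last link; the fingertips stand 178 mm ahead of it and the grasp point (between the pads) lies 159 mm ahead of it; z points along the fingers, y is the direction in which the jaws open and shut (so a half turn about z gives the same grasp; the last joint's range is limited). The gripper opens to 88 mm and grips with 3 to 60 N. Pads are 19 mm wide; open, the fingers measure 130 mm over their backs; the gripper's body (78 mm by 193 mm) begins 47 mm behind the grasp point.
Start: joints at [-48.065, 20.546, 0.682, 0, -70.136, -16.507], TCP at [0.29, -0.61, 0.405] pointing down, gripper open.
Joint ranges: [-176.03, 176.03], [-82.01, 121.73], [-58.28, 71.71], [-173.87, 95.51], [-174.79, -0.11], [-173.66, 173.66]. Speed limits (degrees/s): [136.94, 136.94, 172.46, 180, 180, 180].

## Interface

Orientations are given as [roll, pitch, yaw] about the fixed x, y, z axes, in that order (R = Rz(yaw) Ry(pitch) Rx(roll)).
In Python, from plant import r gives the robot as it stands. The module is installed in compiled form; this text tells all that it offers.
- The arm moves only by the tool carry_out, never from a script. Its argument "plan" is a list of rows, each a list of 3 entries, a list of its own where there are three numbers: the shift along the tool's x, y, z in m, then the turn, a rotation vector about the tool's x, y, z in degrees, then the closure in counts, from 0 (fully open) to 255 (shut). In form: [[[x, y, z], [ax, ay, az], hand], ...]. A call has 1 to 12 rows; each row shifts and turns the commanded pose from where the row before left it, along the tool's axes as they then stand; what a row does not reach is not made up. A row lasts 1/12 s, in which the tool goes at most 41.7 mm and 7.16 degrees, less where a joint would pass 70% of its speed; a pose out of reach is approached as far as the arm can. A call is refused whole if a number of a shift passes 0.0417 or a number of a turn 7.16, either way. A call with a gripper value outside its range is refused whole. The fingers move at their own pace and stop on an object; "grip_force" is the grip in N (left out, the last holds). Time passes only in rows, so rows that do not move let the fingers close. It gives the time, the measured TCP pose, the force and the opening at its end, in the units of the state.
- r.get_state(): the state, without advancing time (a new reading comes with each control period).
- r.capture(name): name is "side" or "top" or "wrist"; returns the picture (400x640x3 uint8, red, green, blue); there is no depth.
- r.get_calibration(name): a dict with "K" (3x3 intrinsics, pixels), "rvec" (rotation vector, rad) and "tvec" (3), from world to camera coordinates, as OpenCV has them. Camera axes: x right, y down, z forward; pixel columns grow to the right and rows downward; lengths in m; the calibration is good to about 2 mm. A picture is of the moment at which its call begins: read the wrist's pose just before it. get_calibration takes no time and is no camera call; for the wrist camera it gives the pose at the moment of the call.
- r.close_job(): hands the job in, once; it reports no verdict.
The state is a dict: "time_s": time; "joints": joint angles; "qd": joint speeds; "joint_torque": joint torques, N m; "tcp_pos": TCP position; "eef_rot": TCP orientation; "contact_force": force on the tool from outside, world axes, zero at the start; "moment": the same for the moment, N m; "gripper_width": finger opening in m.
Only numpy, scipy, OpenCV 4.12 (cv2) and the standard library are available. Lean on these libraries where they do the work, as an engineer would, in place of code of your own. Each camera call takes 0.05 s, during which the arm holds its last target. There are 200 camera calls.

## Task

Set the pour-over coffee stand for the green mug: press its sprung drip arm down until the bottom edge of the arm's clamp block is level with the top of the red band on the post, with the cam lever still open, and hold it there while you squeeze the lever fully shut against the wooden handle. Finish still gripping handle and lever together with the arm on its mark, so that I can drop the filter cone in; leave the band, the mug under the arm and everything around the stand as they are.

Things in the scene. Friction and masses are not known exactly. Their poses are not given: they have to be found in the camera images.
- drip_stand: the fixed pour-over stand: dark wooden board 250 x 136 x 18 mm carrying a square steel post (18 mm, top 338 mm above the sideboard) with a 10 mm scale. Origin: under the board, on the post's axis; x points from the post to the mug side (board from x = -75 to +175 mm; the arm's handle sticks out towards -x), z up
- handle_grip: wooden handle of the drip arm: level bar along the stand's x, 81 mm of it free to grip. Axes as the stand's; moves with the arm. Origin at the grip place, 95 mm to -x of the post's axis and 1.5 mm to +y of it, midway across the shut pair handle + lever (together y = -12.5 to 12.5 mm), level with the thumb rest's top. Wood: y = -1.5 to 12.5, z = 0 to 24, x = -40 to 41 mm
- thumb_rest (a point): middle of the thumb rest's top: a level steel plate with a black rubber top, fixed to the handle on its +y side (x = -25 to 25 mm, y = 12.5 to 44.5 mm, z = 0 in the handle's frame); a fingertip on it presses the arm down. 8 mm above the arm's bottom edge; 233 mm above the sideboard with the arm up
- lever_blade: steel blade of the cam lever, red strip outside: 10 mm wide, 18 mm high (z = 3 to 21 mm above the thumb rest's top), beside the handle on its -y side. Origin at the blade's mid-width 101 mm from the lever's pivot, level with the thumb rest's top. Its outer face at the grip place stands 34 mm to -y of the handle's origin when fully open, 12.5 mm when shut
- cam_lever (a joint): cam lever, rad: 0 = fully open, 0.22 = fully shut against the handle. Vertical pivot beside the post, so the blade swings level, towards the handle. Stays where it is left (about 4 N at the grip place moves it); from about 0.11 its eccentric nose bears on the post and clamps the arm where it is; shutting it fully takes about 6 to 10 N
- drip_arm (a joint): how far the drip arm is pressed down, m: 0 = all the way up (clamp block's bottom edge 225 mm above the sideboard), 0.105 = lowest. A lift spring drives it up with 4 to 7 N, so it rises again when let go with the lever open
- block_lip (a point): centre of the clamp block's bottom edge (on the post's axis), the edge that is set against the red band. It lies 8 mm below the thumb rest's top. The holder ring and the arm to it are on the far side of the post
- mark_band (a joint): where the red band sits on the post (m above its lowest place, 135 mm above the sideboard for its top edge); it stays put
- mark_top (a point): top edge of the red band (7 mm high) on the post, on the post's axis; this is the mark. The arm starts above it and can slide over it
- green_mug: green mug, 79 mm across, 98 mm high, on the drip grid of the stand's board under the arm's ring. Origin under its base. Not to be moved
- filter_cone: white ceramic filter cone, 112 mm across, 86 mm high, on the sideboard left of the stand. Origin under its foot. Not to be moved

How it is judged:
By the outcome, as a careful person would: the job done as asked, in the order asked, and still so for the second after the job is handed in, while the arm keeps its last pose, push and grip.
It also fails if it takes over 32 s, if anything falls off the work surface, if the arm or the gripper's body presses on something with over 40 N, if the wrist force passes 120 N, or if a joint passes its speed limit or range.

## Working session

There is one attempt and no reset: what is moved stays moved. The work goes in short steps, Python scripts to look and compute and a tool call to move; the robot and the scene stay as the last step left them, time stands still between calls to the robot, and variables do not carry over. Pictures are saved under pics/ and viewed, about 8 in all and at most 12, crops included, and the job is handed in when it is done.

Besides the shell and the picture viewer there is one more tool, called after ">>>" in YAML: its name, and indented under it one key for each argument. carry_out: Moves the arm, as the interface text tells. Its arguments: {"type":"object","properties":{"plan":{"type":"array","items":{"type":"array"}},"grip_force":{"type":"number"}},"required":["plan"]}

```bash
mkdir -p pics
cat > h.py <<'E'
from plant import r
import numpy as np, cv2
from scipy.spatial.transform import Rotation as R
def snap(n,f):
    c=r.get_calibration(n); im=r.capture(n); cv2.imwrite('pics/'+f,im[:,:,::-1]); return im,c
def proj(c,p): return cv2.projectPoints(np.float64(p).reshape(-1,3),c['rvec'],c['tvec'],c['K'],None)[0].reshape(-1,2)
def ray(c,u,v):
    M=cv2.Rodrigues(np.float64(c['rvec']))[0]; t=np.float64(c['tvec']).reshape(3)
    d=M.T@np.linalg.inv(c['K'])@[u,v,1]; return -M.T@t,d
def onplane(c,u,v,z): o,d=ray(c,u,v); return o+d*(z-o[2])/d[2]
E
python3 - <<'E'
from h import *
s=r.get_state(); print(s)
for n in('side','top'):
    im,c=snap(n,n+'0.png'); o,d=ray(c,320,200); print(n,o,d,c['K'][0][0])
E
```

```text
{'time_s': 0.0, 'joints': array([-4.80646739e+01,  2.05911249e+01,  6.34069351e-01, -2.10703593e-02,
       -7.01368408e+01, -1.65052597e+01]), 'qd': array([-0.03709933, -0.05976457, -0.03796536, -0.09277865,  0.04804493,
        0.06914812]), 'joint_torque': array([ 1.26032542e-04, -5.82731152e+01,  2.93050522e+01,  6.99721053e+00,
        6.77369404e-03, -1.16172278e-04]), 'tcp_pos': array([ 0.28974877, -0.60942709,  0.40372521]), 'eef_rot': array([ 1.79904345e+02, -7.68765233e-03, -1.54577103e+02]), 'contact_force': array([-0.6500356 , -0.39555251, -0.68122865]), 'moment': array([ 0.05657456, -0.02074002,  0.04688887]), 'gripper_width': 0.08728631366081667}
side [ 0.56839017 -0.67619228  0.60506117] [ 0.00678083  0.85252434 -0.5229267 ] 450.1520657632312
top [0.5081766  0.03686793 1.10331109] [ 0.04741924  0.00219037 -0.99887776] 440.1110243765854
```

View pics/side0.png

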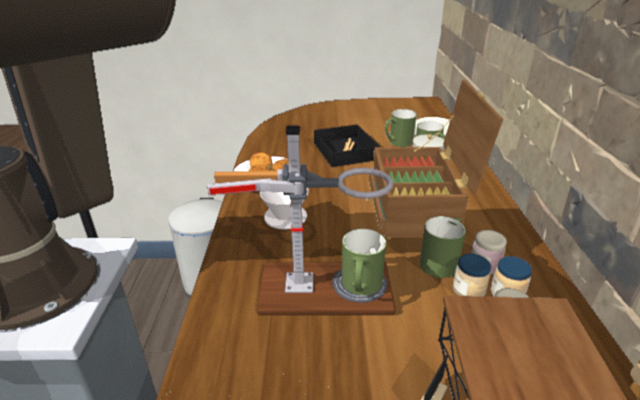

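View pics/top0.png

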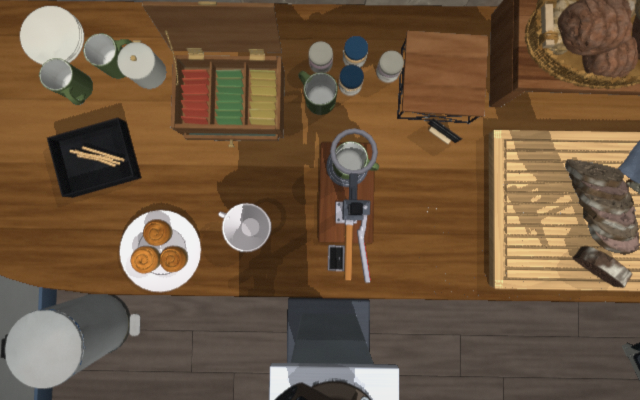

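The side view shows the post at u≈297, with the red band at about (297,229), the handle at (245,176) and the red lever at (235,188). The top view shows the handle pointing at the robot: its end is near (348,278), the lever near (366,280), the black thumb rest near (336,258) and the post cap at (356,209). I'll enlarge both crops to get exact pixels.

Run:
```python
from h import *
t=cv2.imread('pics/top0.png'); s=cv2.imread('pics/side0.png')
a=cv2.resize(t[190:290,310:390],None,fx=5,fy=5,interpolation=cv2.INTER_CUBIC)
b=cv2.resize(s[120:310,200:320][:, :],None,fx=3.1,fy=3.1,interpolation=cv2.INTER_CUBIC)
b=b[:590]
o=np.zeros((600,800,3),np.uint8); o[:500,:400]=a; o[:b.shape[0],410:410+b.shape[1]]=b[:,:390]
cv2.imwrite('pics/z1.png',o)
ct=r.get_calibration('top'); cs=r.get_calibration('side')
hsv=cv2.cvtColor(t,cv2.COLOR_BGR2HSV)
m=cv2.inRange(hsv,(5,130,120),(20,255,255)); m[:190]=0;m[290:]=0;m[:,:335]=0;m[:,362:]=0
# keep pixels right of the handle only
n,l,st,ce=cv2.connectedComponentsWithStats(m); k=1+np.argmax(st[1:,4]); print('handle',st[k],ce[k])
ys,xs=np.where(l==k); P=np.array([onplane(ct,x,y,.257)[:2] for x,y in zip(xs,ys)])
v=cv2.fitLine(np.float32(P),cv2.DIST_L2,0,.01,.01).ravel(); print('axis',v,np.degrees(np.arctan2(v[1],v[0])),P.min(0),P.max(0))
print('cap',onplane(ct,356,209,.338))
hs=cv2.cvtColor(s,cv2.COLOR_BGR2HSV); m=(cv2.inRange(hs,(0,150,100),(6,255,255))|cv2.inRange(hs,(174,150,100),(180,255,255)))
n,l,st,ce=cv2.connectedComponentsWithStats(m)
for i in range(1,n):
    if st[i,4]>8: print(st[i],ce[i])
for u,vv in((292.5,231),(297,229)): pass
```

```text
handle [345 226  14  55 399] [348.76691729 252.9924812 ]
axis [ 0.99985063 -0.01728504  0.44774216 -0.01782827] -0.9904093 [ 0.39635377 -0.03538424] [ 0.49932522 -0.01059983]
cap [ 0.52977838 -0.02427401  0.338     ]
[411 157  13   9  75] [416.66666667 162.05333333]
[384 158   5   8  21] [386.04761905 162.42857143]
[391 158  19   8  95] [399.82105263 162.48421053]
[426 158   6   8  29] [428.13793103 162.34482759]
[210 185  46   9 273] [233.1025641 189.1025641]
[291 227  12   5  39] [296.64102564 229.05128205]
```

View pics/z1.png

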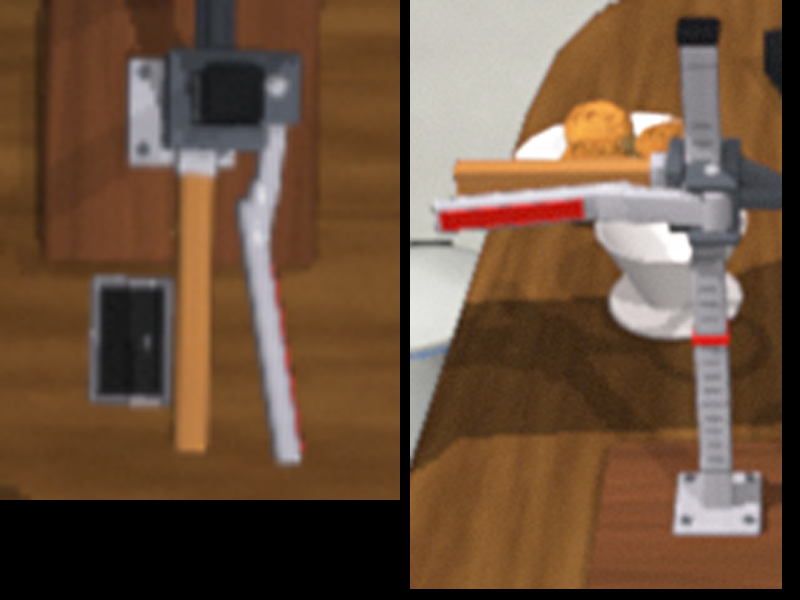

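The left crop gives the post cap at (356.4,208.6) and the thumb rest centre at (336.2,258.0). The right crop shows the band around row 229. Next I'll find sub-pixel band and cap heights from the side view.

Run:
```python
from h import *
ct=r.get_calibration('top'); cs=r.get_calibration('side')
cap=onplane(ct,356.4,208.6,.338); rest=onplane(ct,336.2,258,.233); print('cap',cap,'rest',rest)
s=cv2.imread('pics/side0.png').astype(float)
def zat(u,v,yp): o,d=ray(cs,u,v); return o+d*(yp-o[1])/d[1]
yp=cap[1]-.009
red=(s[:,:,2]-(s[:,:,0]+s[:,:,1])/2)[220:238,293:301].mean(1); print(np.round(red))
g=s.mean(2)
print('cap col',np.round(g[120:140,289:298].mean(1)))
i=np.argmax(red); pk=red.max()
f=lambda a,b:a+ (pk/2-red[a])/(red[b]-red[a])
a=[k for k in range(i) if red[k]<pk/2<=red[k+1]][-1]; b=[k for k in range(i,17) if red[k]>=pk/2>red[k+1]][0]
vt=220+f(a,a+1); vb=220+b+(red[b]-pk/2)/(red[b]-red[b+1]); w=red[red>5]
print(vt,vb,zat(296.6,vt,yp),zat(296.6,vb,yp))
cz=lambda k:220+k
print('centroid',(red.clip(0)*np.arange(220,238)).sum()/red.clip(0).sum(), zat(296.6,(red.clip(0)*np.arange(220,238)).sum()/red.clip(0).sum(),yp))
P=lambda x,y,z:[cap[0]+x,cap[1]+y,z]
print('pred captop front/back',proj(cs,[P(0,-.009,.338),P(0,.009,.338),P(0,0,.018),P(-.135,0,.257),P(-.135,.014,.257),P(-.135,.0,.233),P(-.075,-.068,.018),P(.175,-.068,.018)]))
```

```text
cap [ 0.53048433 -0.02496171  0.338     ] rest [0.43579943 0.0052115  0.233     ]
[  1.   1.  -0.  -1.   1.  -2.  -3.  26. 122. 196. 173.  84.  10.  -5.
  -1.  -0.  -1.  -0.]
cap col [ 89.  90.  90.  88.  80.  59.  35.  26.  29.  31.  33.  31.  27.  26.
  59. 117. 145. 141. 139. 138.]
227.74870298313877 230.837752965806 [ 0.53232592 -0.03396171  0.15516731] [ 0.53209168 -0.03396171  0.14858914]
centroid 229.28967203096354 [ 0.53220932 -0.03396171  0.15189303]
pred captop front/back [[291.13187981 129.55399522]
 [291.61092313 125.06164567]
 [298.33332193 283.75134038]
 [211.22293827 174.82096553]
 [212.84033242 170.83227642]
 [213.16525189 187.4993064 ]
 [255.3851232  310.13568856]
 [395.32029557 308.5327915 ]]
```

Band top is at z≈0.155, so I need about 70 mm of press and a thumb rest height of about 0.163. The cap row (125.1 measured, 125.06 predicted) confirms the calibration. Before moving in, I'll check which side the wrist camera is on.

Run:
```python
from h import *
s=r.get_state(); c=r.get_calibration('wrist'); o,d=ray(c,320,200)
T=R.from_euler('xyz',s['eef_rot'],degrees=True)
print(T.inv().apply(o-s['tcp_pos']),T.inv().apply(d),c['K'][0][0],s['tcp_pos'])
```

```text
[ 0.08105647 -0.0001455   0.01913179] [-0.30861411  0.02007177  0.95125863] 317.306250560449 [ 0.28975338 -0.6094638   0.40381886]
```

>>> carry_out:
  plan:
    - [[0,0,-0.02],[0,0,6.35],60]
    - [[0,0,-0.02],[0,0,6.35],60]
    - [[0,0,-0.02],[0,0,6.35],60]
    - [[0,0,-0.02],[0,0,6.35],60]
    - [[-0.01,0.04,0],[0,0,0],60]
    - [[-0.01,0.04,0],[0,0,0],60]
    - [[-0.01,0.04,0],[0,0,0],60]
    - [[-0.01,0.04,0],[0,0,0],60]
  grip_force: 20

```text
time_s: 0.77
tcp_pos: [0.3296, -0.448, 0.4839]
eef_rot: [180.0, -0.0, 180.0]
contact_force: [1.2, 0.4, 0.5]
gripper_width: 0.0671
```

>>> carry_out:
  plan:
    - [[-0.0105,0.04,0],[0,0,0],68]
    - [[-0.0105,0.04,0],[0,0,0],68]
    - [[-0.0105,0.04,0],[0,0,0],68]
    - [[-0.0105,0.04,0],[0,0,0],68]
    - [[-0.0105,0.04,0],[0,0,0],68]
    - [[-0.0105,0.04,0],[0,0,0],68]
    - [[-0.0105,0.04,0],[0,0,0],68]
    - [[-0.0105,0.04,0],[0,0,0],68]
    - [[-0.0105,0.04,0],[0,0,0],68]
    - [[-0.0105,0.04,0],[0,0,0],68]
    - [[0,0.01,0],[0,0,0],68]
    - [[0,0,0],[0,0,0],68]

```text
time_s: 1.77
tcp_pos: [0.4348, -0.037, 0.4844]
eef_rot: [180.0, -0.0, -179.7]
contact_force: [0.0, -0.8, -0.3]
gripper_width: 0.0642
```

Run:
```python
from h import *
s=r.get_state(); print(s['time_s'],s['tcp_pos'],s['eef_rot'],s['gripper_width'],s['contact_force'])
im,c=snap('wrist','w1.png'); print(proj(c,[[.435,-.0233,.257],[.4358,.0052,.233],[.5305,-.025,.338]]))
```

```text
1.7667 [ 0.43476187 -0.03701763  0.48435466] [ 1.79984612e+02 -3.02897176e-02 -1.79739277e+02] 0.06415699884011566 [ 0.01677831 -0.78567239 -0.27123702]
[[333.32296554 218.73997773]
 [368.18766907 208.57716832]
 [335.01930079 435.09726502]]
```

View pics/w1.png

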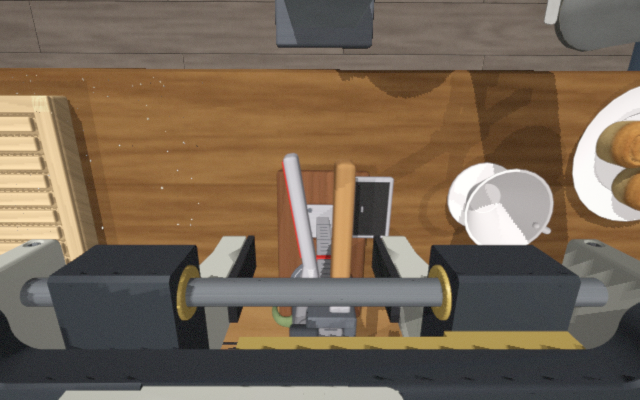

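The wrist view shows the handle between the fingers, the lever (290,160)–(310,270) still open, and the rest centred at about (373,207). The prediction was (368,208), so things sit 2–4 mm further towards +y than the top view gave. I'll shift 2.5 mm and descend to contact.

>>> carry_out:
  plan:
    - [[0,0.0025,0.015],[0,0,0],68]
    - [[0,0,0.025],[0,0,0],68]
    - [[0,0,0.022],[0,0,0],68]
    - [[0,0,0.005],[0,0,0],68]
    - [[0,0,0],[0,0,0],68]
    - [[0,0,0.005],[0,0,0],68]
    - [[0,0,0.005],[0,0,0],68]
    - [[0,0,0],[0,0,0],68]

```text
time_s: 2.48
tcp_pos: [0.435, -0.0374, 0.4084]
eef_rot: [-180.0, 0.1, -180.0]
contact_force: [0.9, -2.3, 3.2]
gripper_width: 0.0643
```

Run:
```python
from h import *
s=r.get_state(); print(s['time_s'],s['tcp_pos'],s['gripper_width'],s['contact_force'],s['moment'])
im,c=snap('side','s1.png'); cv2.imwrite('pics/s1z.png',cv2.resize(im[120:250,190:330,::-1],None,fx=4,fy=4,interpolation=cv2.INTER_CUBIC))
```

```text
2.4833 [ 0.43502331 -0.03736891  0.40837577] 0.06431903084798338 [ 0.93458492 -2.25941178  3.20205467] [-0.67485019 -0.47601289 -0.06410708]
```

View pics/s1z.png

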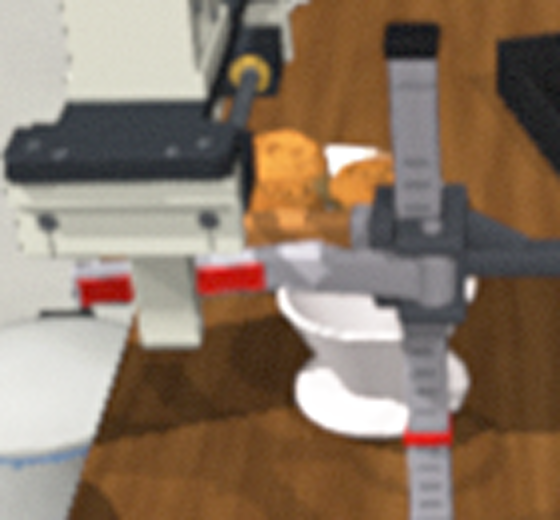

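The fingertip is on the rest: upward force is 3.2 N, the block has moved slightly, and the lever is open and clear of the finger. I'll press 60 mm now and do the last few after a look.

>>> carry_out:
  plan:
    - [[0,0,0.006],[0,0,0],68]
    - [[0,0,0.008],[0,0,0],68]
    - [[0,0,0.008],[0,0,0],68]
    - [[0,0,0.008],[0,0,0],68]
    - [[0,0,0.008],[0,0,0],68]
    - [[0,0,0.008],[0,0,0],68]
    - [[0,0,0.006],[0,0,0],68]
    - [[0,0,0.005],[0,0,0],68]
    - [[0,0,0.003],[0,0,0],68]
    - [[0,0,0],[0,0,0],68]
    - [[0,0,0],[0,0,0],68]

```text
time_s: 3.45
tcp_pos: [0.4351, -0.0371, 0.3486]
eef_rot: [-180.0, 0.1, -180.0]
contact_force: [1.4, -4.1, 4.4]
gripper_width: 0.0644
```

Run:
```python
from h import *
s=r.get_state(); print(s['time_s'],s['tcp_pos'],s['gripper_width'],s['contact_force'],s['moment'])
im,c=snap('side','s2.png'); cv2.imwrite('pics/s2z.png',cv2.resize(im[150:250,200:330,::-1],None,fx=5,fy=5,interpolation=cv2.INTER_CUBIC))
```

```text
3.45 [ 0.43506023 -0.03712269  0.34855132] 0.06437917745535032 [ 1.3996038  -4.08243506  4.37241636] [-1.12805884 -0.55425205 -0.05915471]
```

View pics/s2z.png

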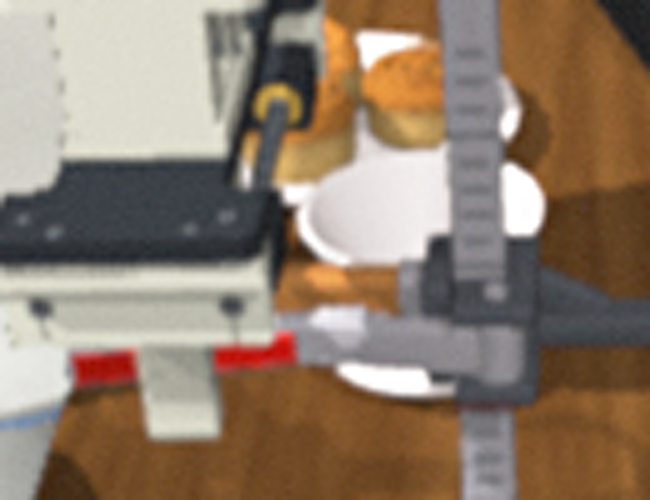

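The block's front bottom edge is at about row 230 and hides the band; the blade's red strip is on either side of the near finger. I'll work out the lip height from edge rows and check lever and finger clearance in the wrist view.

Run:
```python
from h import *
cs=r.get_calibration('side')
im,c=snap('wrist','w2.png'); cv2.imwrite('pics/w2z.png',cv2.resize(im[100:350,180:460,::-1],None,fx=2.2,fy=2.2,interpolation=cv2.INTER_CUBIC))
for f,a in(('side0',190),('s1',192),('s2',222)):
    g=cv2.imread(f'pics/{f}.png').astype(float)
    print(f); print(np.c_[np.arange(a,a+16),np.round(g[a:a+16,295:301].mean((1,2))),np.round(g[a:a+16,302:305].mean((1,2))),np.round((g[a:a+16,295:301,2]-g[a:a+16,295:301,1]).mean(1))].T)
for y in(-.034,-.045,-.05,-.055,-.06): print(y,[np.round(proj(cs,[.531,y,z])[0,1],2) for z in(.225,.1625,.155)])
```

```text
side0
[[190. 191. 192. 193. 194. 195. 196. 197. 198. 199. 200. 201. 202. 203.
  204. 205.]
 [158. 159. 157. 155. 134. 114. 109.  93.  80.  88. 106. 110. 102. 100.
  110. 121.]
 [ 99.  98.  94.  86.  82.  97. 105.  91.  80. 105. 122. 119. 108.  96.
   88.  83.]
 [  3.   4.   4.   4.   4.  -2.  -4.  -4.  -2.   1.   2.   3.   2.   0.
    1.   2.]]
s1
[[192. 193. 194. 195. 196. 197. 198. 199. 200. 201. 202. 203. 204. 205.
  206. 207.]
 [135. 136. 137. 133. 111.  86.  78.  72.  74.  92. 100.  99. 109. 117.
  122. 117.]
 [101. 100.  96.  87.  77.  80.  81.  73.  73.  86.  93.  82.  65.  58.
   59.  78.]
 [  2.   2.   3.   3.   2.  -2.  -3.  -3.  -1.   2.   2.   1.   2.   2.
    2.   3.]]
s2
[[222. 223. 224. 225. 226. 227. 228. 229. 230. 231. 232. 233. 234. 235.
  236. 237.]
 [137. 134. 133. 127. 109.  90.  81.  76.  68.  71.  93. 114. 123. 123.
  119. 129.]
 [125. 124. 120. 112.  95.  85.  81.  76.  69.  71.  83.  91.  89.  90.
   94.  97.]
 [  2.   3.   3.   2.   0.  -1.  -3.  -2.  13.  18.   7.   2.   3.   2.
    2.   2.]]
-0.034 [np.float64(193.24), np.float64(224.3), np.float64(227.85)]
-0.045 [np.float64(196.66), np.float64(227.96), np.float64(231.53)]
-0.05 [np.float64(198.25), np.float64(229.65), np.float64(233.24)]
-0.055 [np.float64(199.85), np.float64(231.36), np.float64(234.96)]
-0.06 [np.float64(201.48), np.float64(233.09), np.float64(236.7)]
```

View pics/w2z.png

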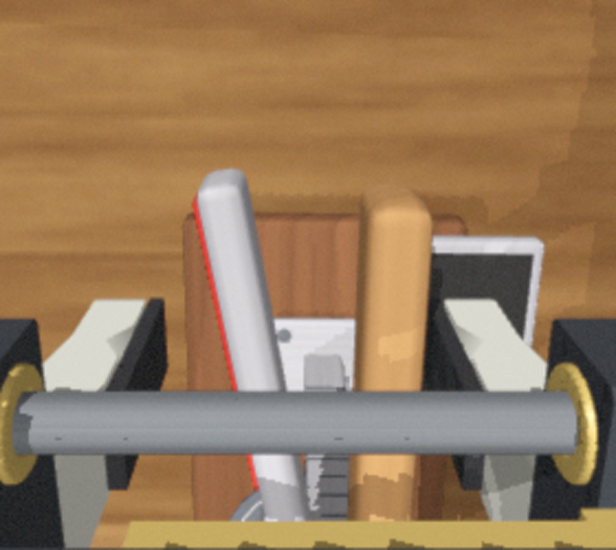

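The lever is open and clear of the near finger, and the far finger is on the rest beside the wood. By kinematics and pixel shift (30 px) the lip is at ≈0.1626. I'll cross-check the band height against references at known heights.

Run:
```python
from h import *
cs=r.get_calibration('side'); g=cv2.imread('pics/side0.png').astype(float).mean(2)
for u in(280,330,370): 
    x=.5305-.075+.25*(u-255.4)/140
    print(u,'pred top/bottom edge',proj(cs,[[x,-.093,.018],[x,-.093,0]])[:,1],np.round(g[300:322,u-4:u+5].mean(1)))
# ticks: dark minima along post
def zat(u,v,yp): o,d=ray(cs,u,v); return (o+d*(yp-o[1])/d[1])[2]
rows=np.arange(203,275); c=np.array([g[v,int(round(np.interp(v,[130,284],[291.2,298.3])))-1:][:4].mean() for v in rows])
for k in range(1,len(rows)-1):
    if c[k]<c[k-1] and c[k]<=c[k+1]:
        q=.5*(c[k-1]-c[k+1])/(c[k-1]-2*c[k]+c[k+1]); print(round(rows[k]+q,2),round(zat(297,rows[k]+q,-.034)*1e3,1),end='; ')
```

```text
280 pred top/bottom edge [309.87031695 317.07558499] [81. 82. 83. 83. 80. 77. 77. 79. 81. 83. 78. 71. 62. 57. 57. 72. 88. 90.
 88. 89. 90. 89.]
330 pred top/bottom edge [309.29838346 316.5184363 ] [80. 80. 82. 81. 82. 82. 84. 87. 88. 85. 77. 66. 59. 55. 54. 70. 86. 87.
 88. 89. 89. 89.]
370 pred top/bottom edge [308.83989355 316.07180928] [ 93.  84.  80.  81.  81.  82.  83.  85.  87.  83.  75.  68.  61.  55.
  58.  87. 110. 113. 113. 112. 111. 112.]
212.84 186.1; 217.74 176.1; 222.55 166.1; 229.87 150.7; 236.68 136.0; 241.17 126.2; 245.59 116.4; 250.02 106.4; 254.68 95.8; 258.61 86.7; 263.09 76.3; 267.78 65.2; 271.55 56.2;
```

The ticks read about 1.1 mm high if they sit on the ...5 grid, and the wrist view puts the post ~1.5 mm further +y. Both put the mark at ≈0.1545. I'll press the remaining 8 mm and then look.

>>> carry_out:
  plan:
    - [[0,0,0.003],[0,0,0],68]
    - [[0,0,0.003],[0,0,0],68]
    - [[0,0,0.002],[0,0,0],68]
    - [[0,0,0],[0,0,0],68]
    - [[0,0,0],[0,0,0],68]

```text
time_s: 3.97
tcp_pos: [0.435, -0.037, 0.3404]
eef_rot: [180.0, 0.1, -180.0]
contact_force: [2.3, -3.0, 5.1]
gripper_width: 0.0642
```

Run:
```python
from h import *
s=r.get_state(); print(s['time_s'],s['tcp_pos'],s['gripper_width'],s['contact_force'],s['moment'])
a,c=snap('side','s3.png'); b,c=snap('wrist','w3.png')
g=a.astype(float); q=np.arange(226,242); print(np.c_[q,np.round(g[q,295:301].mean((1,2))),np.round((g[q,295:301,0]-g[q,295:301,1]).mean(1))].T)
print(proj(c,[[.521,-.0245,z] for z in(.155,.148,.163)]))
o=np.zeros((560,790,3),np.uint8)
o[:400,:480]=cv2.resize(a[170:250,240:336],None,fx=5,fy=5,interpolation=cv2.INTER_CUBIC)
o[:560,490:790]=cv2.resize(b[180:320,285:360],None,fx=4,fy=4,interpolation=cv2.INTER_CUBIC)
cv2.imwrite('pics/z3.png',o[:,:,::-1])
```

```text
3.9667 [ 0.43497029 -0.03702622  0.34035923] 0.06416279725706897 [ 2.28063225 -3.04679699  5.08336405] [-1.12931298 -0.68780832 -0.05295675]
[[226. 227. 228. 229. 230. 231. 232. 233. 234. 235. 236. 237. 238. 239.
  240. 241.]
 [135. 135. 133. 126. 109.  90.  82.  74.  78.  98. 108. 112. 122. 128.
  126. 122.]
 [  3.   2.   4.   3.   1.  -1.  -2.  -3.  -2.   2.   1.   2.   2.   3.
    2.   1.]]
[[332.87266512 363.29413351]
 [332.2754924  355.02298489]
 [333.60378615 373.42053481]]
```

View pics/z3.png

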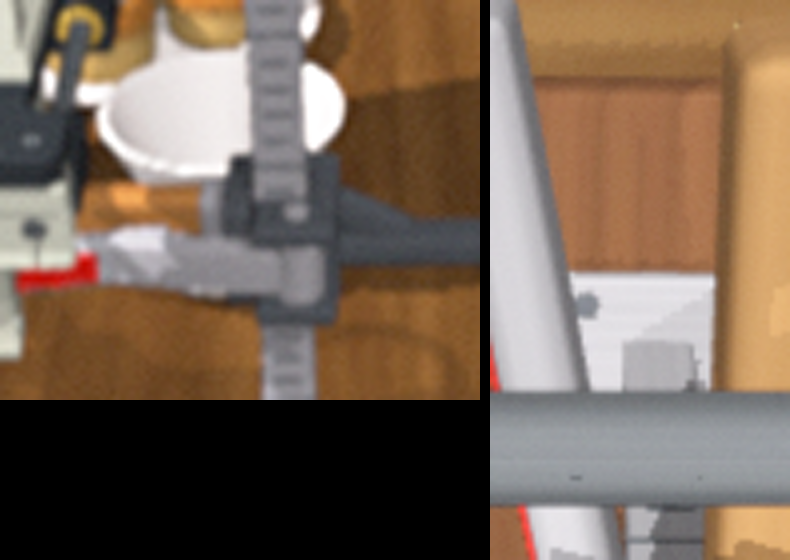

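The arm is on its mark (lip ≈0.1544) with the lever still open. I'll close now, shifting the tool +y in step so the far finger stays by the wood.

>>> carry_out:
  plan:
    - [[0,0.0012,0],[0,0,0],77]
    - [[0,0.0012,0],[0,0,0],86]
    - [[0,0.0012,0],[0,0,0],95]
    - [[0,0.0012,0],[0,0,0],104]
    - [[0,0.0012,0],[0,0,0],113]
    - [[0,0.0012,0],[0,0,0],122]
    - [[0,0,0],[0,0,0],122]
  grip_force: 25

```text
time_s: 4.65
tcp_pos: [0.4349, -0.0291, 0.3403]
eef_rot: [179.9, 0.1, -180.0]
contact_force: [0.3, 1.2, 5.5]
gripper_width: 0.0464
```

>>> carry_out:
  plan:
    - [[0,0.0012,0],[0,0,0],131]
    - [[0,0.0012,0],[0,0,0],140]
    - [[0,0.0012,0],[0,0,0],149]
    - [[0,0.0012,0],[0,0,0],158]
    - [[0,0.001,0],[0,0,0],166]
    - [[0,0,0],[0,0,0],166]

```text
time_s: 5.15
tcp_pos: [0.4348, -0.0235, 0.3402]
eef_rot: [179.9, 0.1, -180.0]
contact_force: [0.9, -0.1, 6.1]
gripper_width: 0.031
```

>>> carry_out:
  plan:
    - [[0,0.0005,0],[0,0,0],174]
    - [[0,0.0005,0],[0,0,0],182]
    - [[0,0,0],[0,0,0],190]
    - [[0,0,0],[0,0,0],210]
    - [[0,0,0],[0,0,0],230]
    - [[0,0,0],[0,0,0],230]
  grip_force: 30

```text
time_s: 5.65
tcp_pos: [0.4349, -0.0217, 0.3402]
eef_rot: [179.8, 0.1, -180.0]
contact_force: [-1.3, 8.4, 6.9]
gripper_width: 0.0244
```

Run:
```python
from h import *
s=r.get_state(); print(s['time_s'],s['tcp_pos'],s['gripper_width'],s['contact_force'],s['moment'])
a,c=snap('side','s4.png'); b,c=snap('wrist','w4.png')
g=a.astype(float); q=np.arange(226,242); print(np.c_[q,np.round(g[q,295:301].mean((1,2)))].T)
o=np.zeros((560,790,3),np.uint8)
o[:400,:480]=cv2.resize(a[170:250,240:336],None,fx=5,fy=5,interpolation=cv2.INTER_CUBIC)
o[:480,490:790]=cv2.resize(b[130:290,280:380],None,fx=3,fy=3,interpolation=cv2.INTER_CUBIC)
cv2.imwrite('pics/z4.png',o[:,:,::-1])
```

```text
5.65 [ 0.43487967 -0.02169042  0.34021708] 0.024410796927882065 [-1.32195006  8.37094094  6.93432214] [3.19449587 0.5413764  0.07886175]
[[226. 227. 228. 229. 230. 231. 232. 233. 234. 235. 236. 237. 238. 239.
  240. 241.]
 [133. 132. 131. 125. 108.  89.  81.  75.  77.  97. 107. 111. 122. 127.
  125. 122.]]
```

View pics/z4.png

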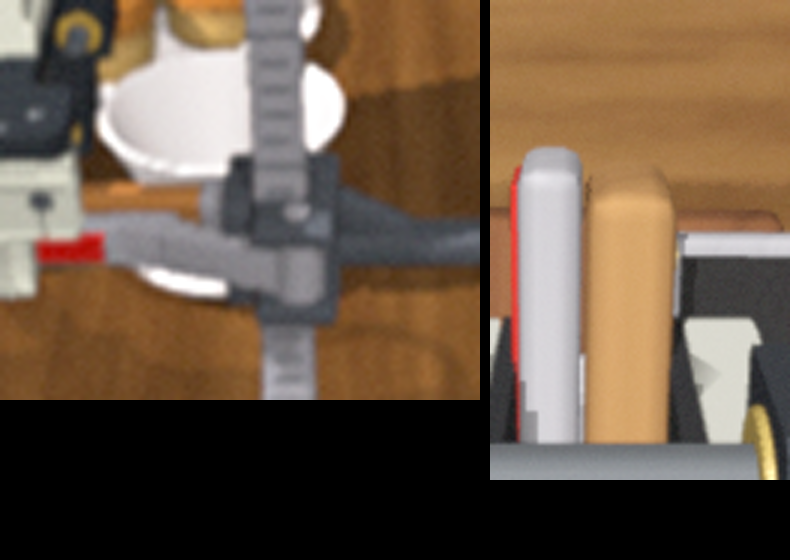

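The pair is shut: the opening is 24.4 mm and blade and wood lie parallel. The block edge rows match those before clamping. I'll relieve the 8 N side load with +1 mm and let it settle.

>>> carry_out:
  plan:
    - [[0,0.0005,0],[0,0,0],230]
    - [[0,0.0005,0],[0,0,0],230]
    - [[0,0,0],[0,0,0],230]
    - [[0,0,0],[0,0,0],230]
    - [[0,0,0],[0,0,0],230]
    - [[0,0,0],[0,0,0],230]

```text
time_s: 6.25
tcp_pos: [0.4349, -0.0213, 0.3402]
eef_rot: [179.9, 0.1, -180.0]
contact_force: [-0.3, 2.4, 6.4]
gripper_width: 0.0249
```

Run:
```python
from h import *
a,c=snap('side','s5.png'); g=a.astype(float); q=np.arange(228,238); print(np.round(g[q,295:301].mean((1,2)))); s=r.get_state(); print(s['tcp_pos'],s['gripper_width'],s['contact_force'])
print(r.close_job())
```

```text
[131. 126. 109.  89.  81.  75.  77.  98. 107. 111.]
[ 0.43486947 -0.02133162  0.34023524] 0.02506756840521829 [0.8570372  3.03890306 6.02613885]
the job is handed in; nothing more can be done
None
```

The drip arm is pressed about 71 mm down to the mark with the cam lever squeezed fully shut. The gripper is still holding handle and lever together at 30 N. I handed the job in at about 6.3 s.

**Order:** The lever was still open when the arm reached the mark, and I held the arm down while closing it.

**Last checks:**
- **Lever:** the gripper opening was 25.1 mm, against 25 mm for the shut pair. An earlier wrist picture, at a 24.4 mm opening, showed blade and wood lying parallel.
- **Arm height:** the block's edge rows in the side view matched those from before clamping, to within about 1 grey level. The arm position puts the block's bottom edge at about 154 mm.
- **Loads:** at hand-in the tool read about 6 N upward and 3 N sideways. I had first relieved an 8 N side load by moving 1 mm.

**Where the checks disagreed:** the raw side view put the band top at about 155.5 mm. A small sideways correction to the post position, plus an assumed spacing of the scale marks, brought it to about 154.5 mm, which I used. The height should therefore be good to about 1 mm. I could not confirm it directly at the end, because the block hides the band from the side camera. I did not separately check that the mug and the things around the stand were undisturbed. The readings gave no sign of contact beyond the thumb rest, handle and lever, apart from a 2–4 N sideways reading while pressing that I did not explain.

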